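Screw the twin-spout dispenser down on its seal, spouts over the two jars

ROBOT

A 6-joint arm with a two-finger parallel gripper is mounted at the origin on a cart in front of the work surface, level with it; the furniture and walls round the work are solid. World frame = base frame: x ahead of the robot, y to its left, z up, the work surface at z = 0. Lengths are in m, angles in degrees, forces in N, time in s.
With the tool pointing down it reaches from about 0.25 to 0.725 m from the base axis. Payload 9.7 kg.
Tool frame: the origin (TCP) lies midway between the tips of the shut fingers; the grasp point (between the pads) lies 19 mm behind it; z points along the fingers, y is the line along which they close (so a half turn about z gives the same grasp; the last joint's range is limited). The gripper opens to 85 mm and grips with 20 to 120 N. Pads are 22 mm wide; open, the fingers measure 114 mm over their backs; the gripper's body (76 mm by 85 mm) begins 54 mm behind the grasp point. The pads swing forward as they close: fully open they stand 13 mm farther back than shut.
Start: joints at [74.943, 4.979, 10.078, 95.1, 0, 90], TCP at [0.143, 0.531, 0.231] pointing down, gripper open.
Joint ranges: [-179.16, 179.16], [-48.56, 103.87], [-65.8, 70.77], [-126.05, 130.52], [-82.76, 87.17], [-180, 180]. Speed limits (degrees/s): [127.2, 127.2, 147.25, 180, 180, 180].

INTERFACE

Orientations are given as [roll, pitch, yaw] about the fixed x, y, z axes, in that order (R = Rz(yaw) Ry(pitch) Rx(roll)).
In Python, from workcell import * gives the robot as it stands.
- The arm moves only by the tool servo_tool, never from a script. Its argument "moves" is a list of rows, each a list of 4 numbers: the shift along the world's x, y, z in cm, then the turn about the world's z in rad. A call has 1 to 20 rows; each row is the pose to reach, as a shift and turn from the pose commanded when the call began; what a row does not reach only later rows make up. A row lasts 1/12 s, in which the tool goes at most 41.7 mm and 7.16 degrees, less where a joint would pass 70% of its speed; a pose out of reach is approached as far as the arm can. A call with a gripper value outside its range is refused whole. "claw" is the closure, from 0 (fully open) to 1 (shut), set as the call begins (left out, the last holds). The fingers move at their own pace and stop on an object; "force" is the grip in N (left out, the last holds). Time passes only in rows, so rows that repeat a pose let the fingers close. It gives the time, the measured TCP pose, the force, the opening and the grip force at its end, in the units of the state.
- get_obs(): the state, without advancing time (a new reading comes with each control period).
- camera(name): name is "side" or "top"; returns the picture (400x640x3 uint8, red, green, blue); there is no depth.
- get_calibration(name): a dict with "fx", "fy", "cx", "cy" (pixels), "k1" (the pictures are not rectified: a ray, as slopes to the right and down, at radius r is drawn at 1 + k1 r^2 times it, then the intrinsics apply), "rvec" (rotation vector, rad) and "tvec" (3), from world to camera coordinates, as OpenCV has them. Camera axes: x right, y down, z forward; pixel columns grow to the right and rows downward; lengths in m; the calibration is good to about 2 mm. A picture is of the moment at which its call begins. get_calibration takes no time and is no camera call.
- job_done(): hands the job in; it is judged then, once.
The state is a dict: "time": time; "q": joint angles; "qd": joint speeds; "joint_efforts": joint torques, N m; "ee_pos": TCP position; "tcp_rot": TCP orientation; "wrist_force": force on the tool from outside, world axes, zero at the start; "torque": the same for the moment, N m; "opening": finger opening in m; "grasp_force": force on a finger pad.
Only numpy, scipy, OpenCV 4.12 (cv2) and the standard library are available. Lean on these libraries where they do the work, as an engineer would, in place of code of your own. Each camera call takes 0.05 s, during which the arm holds its last target. There are 200 camera calls.

TASK

Fit the twin-spout dispenser to the amber bottle in the stand: set it upright over the neck and screw it down clockwise, gently, until you feel it bear on the rubber seal, then turn on to the very next point where its two spouts hang over the middle of the two jars (either way round) and let go. A dispenser that faces the jars before it bears on the seal is still loose; half a turn beyond that next point the seal is crushed. Do not force the glass neck or disturb the jars and the things lying around.

Things in the scene. Friction and masses are not known exactly. Their poses are not given: they have to be found in the camera images.
- dispenser: Loose bottle-top dispenser, 0.19 to 0.3 kg, upright on the worktop. Origin: centre of its collar's lower edge; z up; spouts along own +x and -x. From below: grey ribbed collar 54 mm across with a screw thread inside (z 0 to 25 mm), white round valve block 33 mm across (z 26 to 45), white square pump housing 36 x 36 mm (z 46 to 89), black piston cap 35 mm across (top z 106).
- grip (a point): Middle of the dispenser's square housing, on its axis, 69 mm above its origin; axes as the dispenser's. Grip from above across two facing sides (square to own x or y), fingertips kept above z 46 so that they clear the spouts.
- spout_a (a point): Open end of the spout on the dispenser's +x side: a 7 mm tube that leaves the valve block at z 34 mm, reaches 80 mm out and turns down to z 9 mm.
- spout_b (a point): Open end of the equal spout on the dispenser's -x side.
- lug (a point): Top of one thread lug inside the dispenser's collar, on its own +x side, 21 mm from the axis, 2.7 mm above its lower edge. Each lug is 1.7 mm thick; an equal lug is on the -x side and another pair, 2.25 mm higher, on +y and -y. The lugs leave a bore of 38 mm for the neck.
- bottle: Amber reagent bottle, 73 mm across, held fast in the stand (it neither turns nor tips). Origin: centre of its foot, 6 mm above the worktop. The neck is 36 mm across with a coarse two-start right-hand thread 44 mm across: turning the dispenser clockwise seen from above (yaw falling) draws it down 9 mm a turn. The thread has 1 mm of axial play and holds by itself when let go.
- neck_rim (a point): Centre of the bottle's rim, the top of the glass, 125 mm above the foot; z up. Before the thread catches, the dispenser rests loosely on top of the thread with its origin 4.5 to 9 mm below the rim.
- thread_start (a point): Start of one thread, on the bottle's own +x side, 20 mm from the axis, its underside 5 mm below the rim; the other start is on the -x side. With the dispenser resting on the thread, it catches when turned clockwise past the yaw at which its x axis is in line with the bottle's. From there to facing the jars it is 100 to 135 deg clockwise, and every half turn after that.
- seal: Black rubber ring, 31 mm across, spring-backed, in the bottle's mouth. Origin on the axis at the rim. Rings differ: its top stands 6.4 to 10.2 mm over the rim, so the collar's roof (19 mm above the dispenser's origin) meets it anywhere from 40 to 200 deg after the thread catches; only feel tells. It pushes back with 5 N at once, then 8 N more per 100 deg; over 20.5 N it is crushed.
- seal_feel (a point): The middle of the seal's mouth, 3 mm above the rim. What is felt: until the dispenser bears on the seal it turns almost freely (under 0.05 N m) and rattles up and down in the thread by up to 1 mm, even when its weight already rests on the ring; once the thread draws it down on the ring it has no play left and takes 0.1 to 0.4 N m to turn.
- jar_a: White open jar, 47 mm across, 52 mm high, standing loose in a low ring on the stand, 80 mm from the bottle's axis. Origin: centre of its foot.
- jar_a_rim (a point): Centre of the mouth of jar_a, 52 mm above its foot.
- jar_b: The other, equal jar, on the far side of the bottle from jar_a.
- jar_b_rim (a point): Centre of the mouth of jar_b, 52 mm above its foot.
- stand: Fixed steel dispensing tray, 120 x 236 mm, with a grey collar 34 mm high that holds the bottle in its middle and a low ring for a jar 80 mm to either side of it. Origin: on the worktop under the bottle's axis; the jars are along its own +y (jar_a) and -y (jar_b).
- forceps_2: Bystander: steel forceps, 110 mm long, lying loose on the worktop. Leave alone.
- base_mould_1: Bystander: small steel embedding mould, 31 x 41 x 9 mm, loose. Leave alone.
- oil_bottle: Bystander: small white dropper bottle, 34 mm across, 75 mm high, loose. Leave alone.
- cassette_04: Bystander: white tissue cassette, 41 x 28 x 10 mm, loose. Leave alone.
Mind the look-alikes: they are no part of the job. There is more than one size of the dispenser; the job needs the largest.

How it is judged (in metres and radians):
On the way, in this order (a step that is already met when the one before it is completed fails the run):
1. the dispenser stands upright over the neck, its collar round the thread (horizontal distance between dispenser and neck_rim below 0.004 m and z of dispenser in the frame of neck_rim below -0.0035 m and angle between dispenser's own z axis and vertical below 0.1 rad), for 0.1 s.
2. the dispenser is screwed down until it bears on the seal (contact force between seal and dispenser above 4 N), for 0.2 s.
At the end, for the whole second after the job is handed in: The dispenser is upright (within 0.06 rad) on the neck and bears on the seal with 4 to 20.5 N; the ends of its spouts are within 12 mm (from above) of the middle of the two jars' mouths, either way round; the jars stand upright where they were (within 8 mm); all is at rest (((horizontal distance between spout_a and jar_a_rim below 0.012 m and horizontal distance between spout_b and jar_b_rim below 0.012 m) or (horizontal distance between spout_a and jar_b_rim below 0.012 m and horizontal distance between spout_b and jar_a_rim below 0.012 m)) and horizontal distance between dispenser and neck_rim below 0.004 m and angle between dispenser's own z axis and vertical below 0.06 rad and contact force between seal and dispenser between 4 and 20.5 N and linear speed of dispenser below 0.01 m/s and distance of each of jar_a, jar_b from where it was at the start of the episode below 0.008 m and angle between each of jar_a, jar_b's own z axis and vertical below 0.1 rad); the robot touches nothing.
It fails at once if the seal is crushed (over 20.5 N) (contact force between seal and dispenser above 20.5 N).
It fails at once if the glass neck is loaded with more than 30 N (contact force between bottle and dispenser above 30 N).
It fails at once if a jar is pushed from its place (distance of any of jar_a, jar_b from where it was at the start of the episode above 0.012 m).
It fails at once if a bystander is disturbed (distance of any of forceps_2, base_mould_1, oil_bottle, cassette_04 from where it was at the start of the episode above 0.015 m).
It also fails if it takes over 72 s, if anything falls off the work surface, if the arm or the gripper's body presses on something with over 40 N, if the wrist force passes 120 N, or if a joint passes its speed limit or range.

## Working session

There is one attempt and no reset: what is moved stays moved. The work goes in short steps, Python scripts to look and compute and a tool call to move; the robot and the scene stay as the last step left them, time stands still between calls to the robot, and variables do not carry over. Pictures are saved under pics/ and viewed, at most 10 in all, crops included, and the job is handed in when it is done.

Besides the shell and the picture viewer there is one more tool, called after "Request:" as name(argument=value, ...), one argument or row to a line, values as JSON. servo_tool: Moves the arm, as the interface text tells. Its arguments: {"type":"object","properties":{"moves":{"type":"array","items":{"type":"array","items":{"type":"number"}}},"claw":{"type":"number"},"force":{"type":"number"}},"required":["moves"]}

```bash
mkdir -p pics
cat > h.py <<'E'
from workcell import *
import numpy as np, cv2
def cal(n):
    c=get_calibration(n); K=np.array([[c['fx'],0,c['cx']],[0,c['fy'],c['cy']],[0,0,1.]])
    R=cv2.Rodrigues(np.array(c['rvec'],float))[0]; t=np.array(c['tvec'],float).ravel()
    return K,np.array([c['k1'],0,0,0.]),R,t
def ray(n,u,v):
    K,d,R,t=cal(n); p=cv2.undistortPoints(np.array([[[u,v]]],float),K,d)[0,0]
    return -R.T@t, R.T@np.array([p[0],p[1],1])
def atz(n,u,v,z):
    o,r=ray(n,u,v); return o+r*(z-o[2])/r[2]
def proj(n,P):
    K,d,R,t=cal(n); return cv2.projectPoints(np.array(P,float).reshape(-1,1,3),cv2.Rodrigues(R)[0],t,K,d)[0][:,0]
def tri(a,b):
    # a=(cam,u,v), b likewise
    o1,r1=ray(*a);o2,r2=ray(*b);r1/=np.linalg.norm(r1);r2/=np.linalg.norm(r2)
    s=np.linalg.lstsq(np.c_[r1,-r2],o2-o1,rcond=None)[0]
    p,q=o1+s[0]*r1,o2+s[1]*r2
    return (p+q)/2,np.linalg.norm(p-q)
def save(n,f): 
    im=camera(n); cv2.imwrite(f,im[:,:,::-1]); return im
E
python3 - <<'E'
from h import *
for n in('top','side'):
    save(n,f'pics/{n}0.png'); K,d,R,t=cal(n); print(n,-R.T@t,R[2])
print(get_obs())
E
```

```text
top [-0.18944353  0.41310564  1.75306316] [ 0.41005201 -0.19707014 -0.8905171 ]
side [ 0.0155034  -0.95639787  0.63955577] [ 0.4292195   0.80683107 -0.40594857]
{'time': 0.1, 'q': array([7.49406167e+01, 5.00814439e+00, 1.00414654e+01, 9.50990484e+01,
       9.48582958e-04, 8.99988068e+01]), 'qd': array([-0.07331104, -0.08443359,  0.16516298,  0.02268542, -0.16123573,
       -0.00708663]), 'joint_efforts': array([-2.00236382e-04, -5.21557546e+01,  4.65655446e+01,  1.60221983e-02,
        1.78583292e-05, -2.36239657e-06]), 'ee_pos': array([0.14284796, 0.53093235, 0.23067422]), 'tcp_rot': array([-1.79934273e+02, -9.49951120e-04,  1.64941809e+02]), 'wrist_force': array([-0.19189582,  0.43976338, -0.20477328]), 'torque': array([-0.0289424 ,  0.03435112, -0.01098723]), 'grasp_force': 0.0, 'opening': 0.08538284598417217}
```

View pics/top0.png

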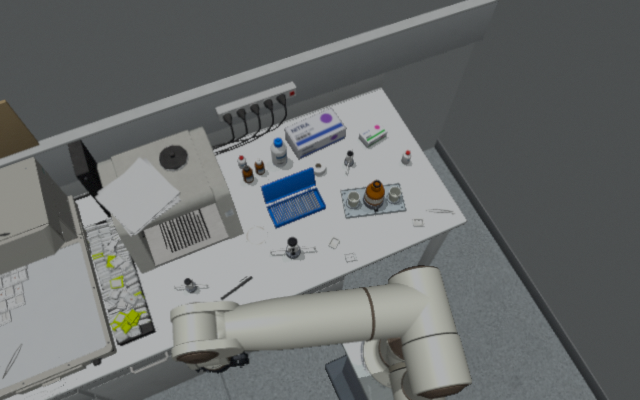

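View pics/side0.png

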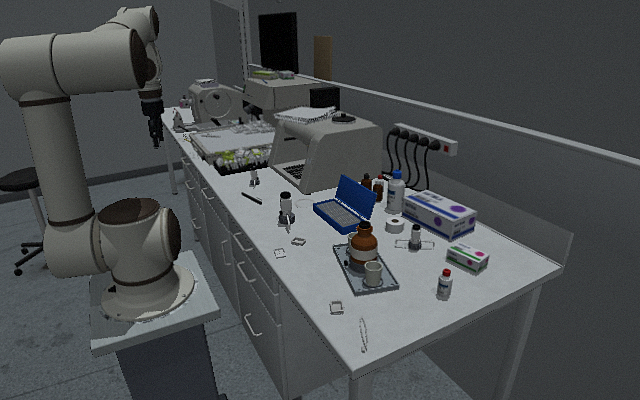

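Dispenser candidates (top | side): A (292,248) | (286,207), B (190,286) | (253,176) and C (349,158) | (415,238). A looks largest, and the bottle is at top (375,195). I'll check this in a close crop.

Run:
```python
import cv2,numpy as np
t=cv2.imread('pics/top0.png');s=cv2.imread('pics/side0.png')
def c(im,u,v,w,h,k): return cv2.resize(im[v-h:v+h,u-w:u+w],None,fx=k,fy=k,interpolation=cv2.INTER_CUBIC)
a=np.hstack([c(t,292,248,40,30,5),c(t,375,195,40,30,5)])
b=np.hstack([c(s,286,210,40,30,5),c(s,365,260,40,30,5)])
cv2.imwrite('pics/m1.png',cv2.convertScaleAbs(np.vstack([a,b]),alpha=1.4))
```

```text
(no output)
```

View pics/m1.png

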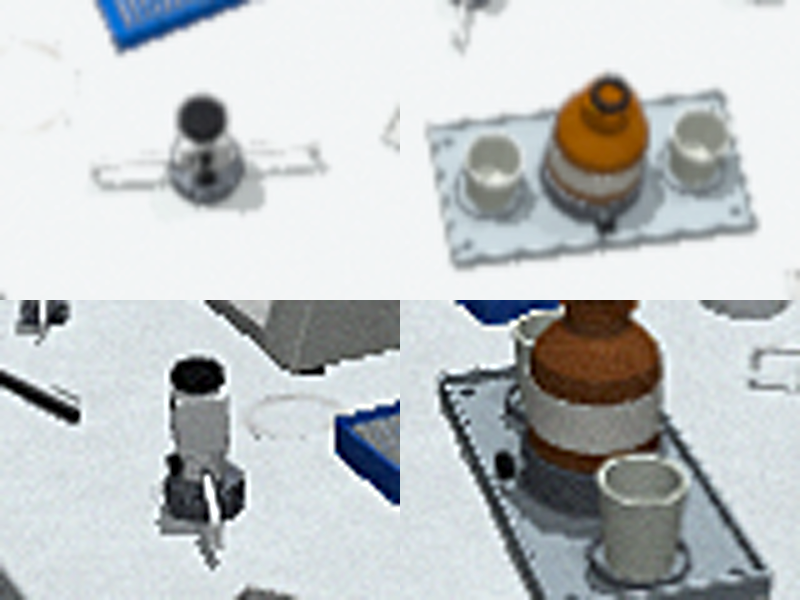

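Crop check: A is the dispenser I want. It has a square housing, a black cap and the longest spouts, with cap at top (292,240) and side (285,194), and spout bends at top (271,252.6) and (315.6,248.7). The neck mouth is near top (376.6,184). B and C are smaller. Next I'll fit the axes subpixel.

```bash
cat >> h.py <<'E'
def edges(S,p,d,half,thr):
    s=np.arange(-half,half+.01,.1); 
    v=cv2.remap(S.astype(np.float32),(p[0]+s*d[0]).astype(np.float32)[None],(p[1]+s*d[1]).astype(np.float32)[None],cv2.INTER_LINEAR)[0]
    m=np.where(v>thr)[0]
    if len(m)==0: return None
    i0=np.argmin(abs(s[m])); i=j=m[i0]   # run containing/nearest 0
    while i>0 and v[i-1]>thr:i-=1
    while j<len(v)-1 and v[j+1]>thr:j+=1
    return s[i],s[j]
def axis(ims,xy,zs,score,half,thr,verb=True,it=6):
    xy=np.array(xy,float)
    for k in range(it):
        A=[];b=[];log=[]
        for n,im in ims.items():
            S=score(im.astype(float))
            for z in zs:
                p,q,px,py=proj(n,[[*xy,z],[*xy,z+.01],[xy[0]+.001,xy[1],z],[xy[0],xy[1]+.001,z]])
                d=(q-p)/np.linalg.norm(q-p); d=np.array([-d[1],d[0]])
                e=edges(S,p,d,half,thr)
                if e is None: continue
                A.append([(px-p)@d/.001,(py-p)@d/.001]); b.append(sum(e)/2); log.append((n,round(z,3),round(e[1]-e[0],1),round(sum(e)/2,2)))
        xy=xy+np.linalg.lstsq(np.array(A),np.array(b),rcond=None)[0]
    if verb:
        for l in log: print(*l)
    return xy
amber=lambda im: im[:,:,0]-im[:,:,2]
dark=lambda im: 255-im.mean(2)
E
python3 - <<'E'
from h import *
ims={n:cv2.imread(f'pics/{n}0.png')[:,:,::-1] for n in('top','side')}
print('cap tri',tri(('top',292,240),('side',285.2,194.2)))
print('rim tri',tri(('top',376.6,184),('side',364,224)))
d0=tri(('top',292,240),('side',285.2,194.2))[0][:2]
b0=tri(('top',376.6,184),('side',364,224))[0][:2]
d=axis(ims,d0,np.arange(.090,.107,.003),dark,9,150); print('disp',d)
b=axis(ims,b0,np.arange(.09,.128,.006),amber,14,45); print('bottle',b)
l,r=atz('top',271,252.6,.036),atz('top',315.6,248.7,.036); print('spouts',l,r,(l+r)/2,np.linalg.norm(l-r),np.degrees(np.arctan2(*(r-l)[1::-1])))
l,r=atz('top',353.2,195,.058),atz('top',394,191.2,.058); print('jars',l,r,(l+r)/2,np.linalg.norm(l-r),np.degrees(np.arctan2(*(r-l)[1::-1])))
c=[(430,128),(722,92),(755,225),(455,265)]
P=[atz('top',335+(u-400+.5)/5-.5,165+(v+.5)/5-.5,.006) for u,v in c]
print('tray',np.mean(P,0),[np.linalg.norm(P[i]-P[(i+1)%4]) for i in range(4)],[np.degrees(np.arctan2(*(P[i]-P[j])[1::-1])) for i,j in((1,0),(2,3),(0,3),(1,2))])
E
```

```text
cap tri (array([0.48448726, 0.17730162, 0.10140909]), np.float64(0.0006762269998085733))
rim tri (array([ 0.55209587, -0.18742794,  0.13650613]), np.float64(0.004264889583898318))
top 0.09 9.5 -0.05
top 0.093 9.6 -0.0
top 0.096 9.4 -0.0
top 0.099 9.4 -0.0
top 0.102 9.3 0.05
top 0.105 9.2 -0.0
side 0.09 9.3 -0.25
side 0.093 10.4 0.2
side 0.096 10.9 0.05
side 0.099 10.9 -0.05
side 0.102 10.8 -0.0
side 0.105 10.2 0.1
disp [0.4835919  0.17814169]
top 0.09 17.8 0.1
top 0.096 17.9 0.05
top 0.102 17.9 -0.05
top 0.108 17.8 -0.1
top 0.114 17.4 -0.1
top 0.12 16.8 -0.0
top 0.126 6.8 4.6
side 0.09 21.7 3.15
side 0.096 20.9 3.55
side 0.102 2.9 -3.65
side 0.12 0.9 -2.45
side 0.126 1.6 -0.3
bottle [ 0.54340186 -0.18396155]
spouts [0.49670101 0.25652987 0.036     ] [0.44535799 0.10310523 0.036     ] [0.4710295  0.17981755 0.036     ] 0.16178759039586402 -108.50263610402784
jars [ 0.5789967  -0.11244054  0.058     ] [ 0.53103112 -0.26187481  0.058     ] [ 0.55501391 -0.18715768  0.058     ] 0.15694361526017445 -107.7956503704184
tray [ 0.55240166 -0.18886216  0.006     ] [np.float64(0.23437192539230065), np.float64(0.1187715396425149), np.float64(0.23489844589385017), np.float64(0.1200280638123808)] [np.float64(-105.81343224588493), np.float64(-105.50790369037855), np.float64(-16.371693333201527), np.float64(-16.12520784633778)]
```

```bash
cat >> h.py <<'E'
amber=lambda im: 100*(im[:,:,0]-im[:,:,2])/(im[:,:,0]+30)
E
python3 - <<'E'
from h import *
ims={n:cv2.imread(f'pics/{n}0.png')[:,:,::-1] for n in('top','side')}
S=amber(ims['side'].astype(float)); print(S[222:250:3,350:380:2].astype(int))
S=amber(ims['top'].astype(float)); print(S[178:206:3,362:392:2].astype(int))
b0=[.552,-.188]
for thr in(25,35): 
  for n in(['top','side'],): print('bottle',axis({k:ims[k] for k in n},b0,np.arange(.085,.128,.006),amber,16,thr))
o,r=ray('top',376.6,184);print([atz('top',376.6,184,z)[:2].round(4) for z in (.131,.139)])
u=cv2.resize(ims['side'][212:272,325:405],None,fx=10,fy=10,interpolation=cv2.INTER_CUBIC)
cv2.imwrite('pics/m2.png',cv2.convertScaleAbs(u[:,:,::-1],alpha=1.5))
E
```

```text
[[  -4   -2    1    0  -13    2    5   14    0   -2   -5   -5   -3   -3
    -4]
 [-206 -197 -188 -214   25  -26   -6   13  -15    6   12   -7   -4   -5
    -6]
 [-140 -147 -164 -150   41   59   18  -33    0   45   61   33   -6   -5
    -5]
 [-172 -200 -223  -45   43   52   43   45   52   50   58   14   -3   -5
    -3]
 [   0    0   -2   57   36   44   44   51   43   38   53   13   -6   -4
    -4]
 [  -1   29   51   52   51   47   51   44   43   51   48   55   59   -8
    -5]
 [  -2   60   53   54   53   54   60   54   60   55   58   52   52   27
    -6]
 [   0   42   49   50   54   51   58   56   55   54   53   53   48   42
    -6]
 [   0   50   40   41   44   50   47   42   43   51   45   45   41   17
    -5]
 [   3    1    0   37   42   46   50   50   46   45   37   30    3    1
    -3]]
[[ 0 -1 -1  0 -1  0 -1 -1 -1 -1  0 -1 -1 -1  0]
 [-1 -1  0 -1  0 10 18 22  2  2  0 -1  0 -1 -1]
 [-1 -1  0  7 51 78 28 79 79 27 17 -3 -3 -4 -4]
 [-3 -4 11 75 76 71 66 44 56 66 68 -5 -7 -8 -6]
 [-8 -7 40 77 78 74 69 69 71 70 74 27 -7 -7  0]
 [-8 -6 33 77 78 75 77 74 77 77 76 17 -8 -7  2]
 [-8  9  4 
[... 255 characters left out ...]
.2 -0.2
top 0.109 16.3 -0.25
top 0.115 7.9 3.45
top 0.121 4.1 -0.05
top 0.127 8.7 -2.05
side 0.085 25.7 0.45
side 0.091 24.7 0.65
side 0.097 23.8 0.5
side 0.103 20.1 0.55
side 0.109 15.0 0.7
side 0.115 12.8 0.6
side 0.121 15.2 0.9
side 0.127 4.7 -4.35
bottle [ 0.55178392 -0.18877323]
top 0.085 17.8 -0.6
top 0.091 17.6 -0.6
top 0.097 17.3 -0.55
top 0.103 16.7 -0.55
top 0.109 15.7 -0.55
top 0.115 5.8 3.9
top 0.121 2.3 -0.55
top 0.127 4.3 -0.55
side 0.085 25.1 0.35
side 0.091 24.3 0.55
side 0.097 23.5 0.55
side 0.103 19.9 0.55
side 0.109 14.1 1.05
side 0.115 12.1 0.45
side 0.121 14.7 0.85
side 0.127 4.6 -4.2
bottle [ 0.55113923 -0.18968539]
[array([ 0.5524, -0.1885]), array([ 0.5487, -0.1855])]
```

View pics/m2.png

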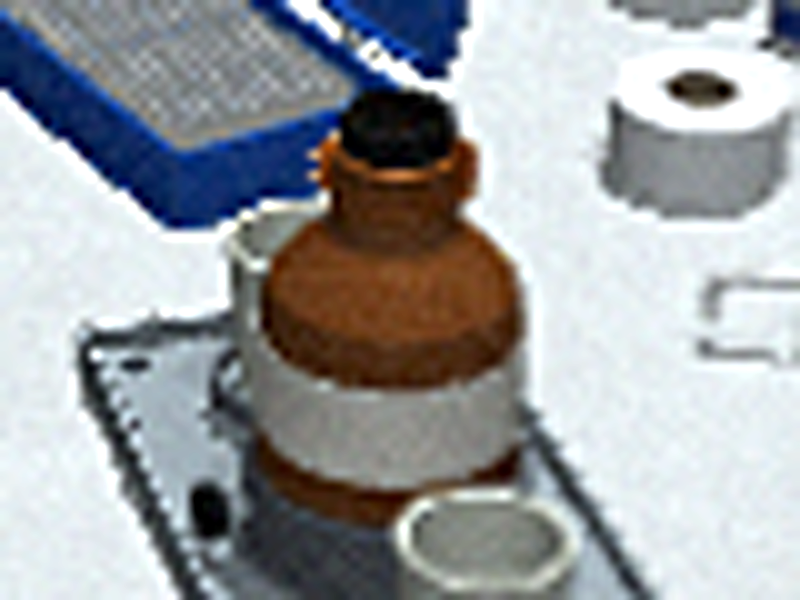

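The crop shows the black seal at side (365,225), the neck below it and the jar behind and in front. I'll refit using only the clean heights.

Run:
```python
from h import *
ims={n:cv2.imread(f'pics/{n}0.png')[:,:,::-1] for n in('top','side')}
for thr in(20,30,38): 
  print('bottle',thr,axis(ims,[.5518,-.1888],np.arange(.085,.109,.004),amber,16,thr,verb=thr==30))
l,r=atz('top',271,252.6,.009),atz('top',315.6,248.7,.009);print((l+r)/2,np.linalg.norm(l-r),np.degrees(np.arctan2(*(r-l)[1::-1])))
for z in(.03,.037):
  P=proj('top',[[.4836+.08*s*np.cos(a),.178+.08*s*np.sin(a),z] for a in np.radians([-105,-108.5,-112]) for s in(-1,1)]);print(z,P.round(1).tolist())
im=dark(ims['top'].astype(float)).astype(int)
print(im[244:256,266:278]);print(im[242:254,308:320])
q=get_obs()['q'];print(q)
```

```text
bottle 20 [ 0.55343395 -0.18893424]
top 0.085 18.1 -0.05
top 0.089 17.9 -0.05
top 0.093 17.7 -0.05
top 0.097 17.3 0.05
top 0.101 16.9 0.05
top 0.105 16.3 0.05
side 0.085 25.4 -0.1
side 0.089 24.9 0.05
side 0.093 24.2 -0.0
side 0.097 23.3 0.05
side 0.101 20.9 0.05
side 0.105 18.3 -0.05
bottle 30 [ 0.55343406 -0.18885681]
bottle 38 [ 0.55402883 -0.18930021]
[0.48141512 0.1761492  0.009     ] 0.16433162315666627 -108.50263610402784
0.03 [[270.6, 251.3], [314.2, 245.0], [270.5, 250.1], [314.4, 246.2], [270.5, 248.8], [314.5, 247.5]]
0.037 [[270.5, 250.6], [314.2, 244.3], [270.4, 249.3], [314.4, 245.5], [270.4, 248.1], [314.5, 246.7]]
[[ 81  80  80  80  80  80  80  80  80  80  80  80]
 [ 80  80  80  80  81  80  80  80  80  80  80  80]
 [ 80  80  81  80  80  80  80  80  80  81  80  80]
 [ 80  79  80  79  80  80  81  79  80  80  80  80]
 [ 80  80  80  80  80  80  81  81  80  80  80  79]
 [ 80  81  80  80  81  81  86  84  81  81  81  82]
 [ 80  80  80  81  88  84  85  85  82  83  85  90]
 [ 80  80  80  82  97 105 102 105  98  98  85  84]
 [ 81  80  81  83 113 129  95  88  87  86  82  80]
 [ 
[... 156 characters left out ...]
  79  80  80  80  79  80  80  80  80  80  80]
 [ 80  80  81  80  80  80  80  80  80  80  80  80]
 [ 80  80  79  80  80  80  80  80  81  80  80  80]
 [ 80  80  80  80  80  80  81  81  81  80  80  81]
 [ 80  80  81  81  81  84  93  92  82  80  80  80]
 [ 83  82  87  90  93 104 111 102  83  80  80  81]
 [ 97  84  83  84  85 101 131 123  86  81  80  80]
 [ 86  81  81  81  81  87 121 118  88  80  80  79]
 [ 81  83  83  83  83  85  96 114 106  86  80  80]
 [ 89 107 108 112 113 113 110 115 117 103  84  80]
 [113 123 122 124 123 118 112  95 108  91  81  80]
 [ 93  94  91  90  90  88  89  83  86  81  80  81]]
[7.49406167e+01 5.00814439e+00 1.00414654e+01 9.50990484e+01
 9.48582958e-04 8.99988068e+01]
```

Request:
servo_tool(
  moves=[
    [2, -2, 1, 0.1],
    [4, -4, 2, 0.2],
    [6, -6, 2, 0.3],
    [8, -8, 2, 0.4],
  ],
  claw=0,
  force=30,
)

```text
time: 0.43
ee_pos: [0.2235, 0.4504, 0.2515]
tcp_rot: [180.0, 0.0, -171.8]
wrist_force: [0.8, 0.8, 0.5]
opening: 0.0852
grasp_force: 0.0
```

```bash
python3 -c "
from h import *
o=get_obs();print(o['q'],o['ee_pos'],o['tcp_rot'],o['wrist_force'],o['torque'])"
```

```text
[ 6.36077645e+01 -1.03273045e+00  6.16045133e+00  9.71733616e+01
 -3.70720804e-03  5.54234993e+01] [0.22350622 0.45036212 0.2515093 ] [ 1.79985785e+02  1.43004726e-02 -1.71815737e+02] [0.80718644 0.84452042 0.49193572] [-0.00249637  0.00329905  0.0374364 ]
```

Request:
servo_tool(
  moves=[
    [1.3, -1.4, 0, 0.12],
    [2.6, -2.7, 0, 0.24],
    [3.9, -4.1, 0, 0.36],
    [5.2, -5.5, 0, 0.48],
    [6.5, -6.8, 0, 0.6],
    [7.8, -8.2, 0, 0.72],
    [9.1, -9.5, 0, 0.84],
    [10.4, -10.9, 0, 0.96],
    [11.7, -12.3, 0, 1.08],
    [13, -13.6, 0, 1.2],
    [14.3, -15, 0, 1.32],
    [15.6, -16.4, 0, 1.44],
    [16.9, -17.7, 0, 1.56],
    [18.2, -19.1, 0, 1.68],
    [19.5, -20.5, 0, 1.8],
    [20.8, -21.8, 0, 1.92],
    [22.1, -23.2, 0, 2.04],
    [23.4, -24.5, 0, 2.16],
    [24.7, -25.9, 0, 2.28],
    [26, -27.3, 0, 2.4],
  ],
)

```text
time: 2.1
ee_pos: [0.4833, 0.1773, 0.251]
tcp_rot: [180.0, 0.0, -34.3]
wrist_force: [-0.1, 0.2, -0.7]
opening: 0.0854
grasp_force: 0.0
```

Request:
servo_tool(
  moves=[
    [0, 0, -1, 0.12],
    [0, 0, -2, 0.24],
    [0, 0, -4, 0.28],
    [0, 0, -5, 0.28],
    [0, 0, -5, 0.28],
  ],
)

```text
time: 2.52
ee_pos: [0.4819, 0.1777, 0.1987]
tcp_rot: [179.9, 0.2, -18.7]
wrist_force: [-0.6, 0.3, 0.1]
opening: 0.0859
grasp_force: 0.0
```

```bash
python3 -c "
from h import *
o=get_obs();print(o['q'],o['ee_pos'],o['tcp_rot'],o['wrist_force'],o['torque'])
a=save('top','pics/t1.png');b=save('side','pics/s1.png')
p=proj('top',[[.4836,.178,.106]])[0].astype(int);q=proj('side',[[.4836,.178,.106]])[0].astype(int)
c=lambda im,p:cv2.resize(im[p[1]-35:p[1]+40,p[0]-50:p[0]+50],None,fx=4,fy=5.,interpolation=cv2.INTER_CUBIC)
c=lambda im,p:cv2.resize(im[p[1]-45:p[1]+45,p[0]-40:p[0]+40],None,fx=5,fy=5.,interpolation=cv2.INTER_CUBIC)
cv2.imwrite('pics/m3.png',cv2.convertScaleAbs(np.hstack([c(a,p),c(b,q)])[:,:,::-1],alpha=1.4))"
```

```text
[ 2.02446496e+01 -3.34857739e-01  9.68961236e-01  9.15373007e+01
 -1.79131614e-06 -1.41064467e+02] [0.48190887 0.17773444 0.1986918 ] [179.85326757   0.18161325 -18.69111626] [-0.59973666  0.27502575  0.11210223] [ 0.05057581  0.00243805 -0.02903301]
```

View pics/m3.png

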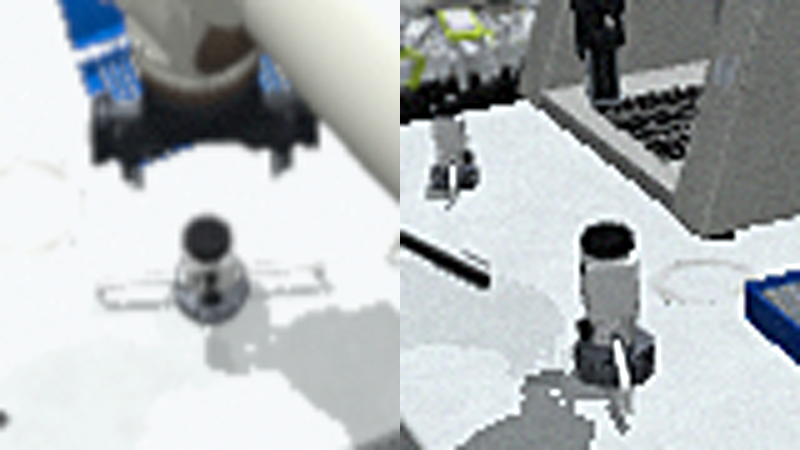

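The gripper is centred over A, with fingers at ~(135/280, 175) in the crop and the cap between them at 207. I'll descend to TCP z 0.052 and close.

Request:
servo_tool(
  moves=[
    [0, 0, -2, 0],
    [0, 0, -4, 0],
    [0, 0, -6, 0],
    [0, 0, -8, 0],
    [0, 0, -10, 0],
    [0, 0, -12, 0],
    [0, 0, -13.5, 0],
    [0, 0, -14.6, 0],
    [0, 0, -14.8, 0],
    [0, 0, -14.8, 0],
  ],
)

```text
time: 3.45
ee_pos: [0.483, 0.1782, 0.0536]
tcp_rot: [180.0, 0.0, -18.6]
wrist_force: [1.0, 0.4, 0.5]
opening: 0.0853
grasp_force: 0.0
```

Request:
servo_tool(
  moves=[
    [0, 0, 0, 0],
    [0, 0, 0, 0],
    [0, 0, 0, 0],
    [0, 0, 0, 0],
    [0, 0, 0, 0],
    [0, 0, 0, 0],
    [0, 0, 0, 0],
    [0, 0, 0, 0],
    [0, 0, 0, 0],
    [0, 0, 0, 0],
    [0, 0, 0, 0],
    [0, 0, 0, 0],
  ],
  claw=1,
  force=30,
)

```text
time: 4.45
ee_pos: [0.4833, 0.1784, 0.054]
tcp_rot: [-179.9, -0.1, -18.6]
wrist_force: [0.6, 1.1, 6.0]
opening: 0.0357
grasp_force: 37.9
```

Request:
servo_tool(
  moves=[
    [0, 0, 1, 0],
    [0, 0, 3, 0],
    [0, 0, 5, 0],
    [0, 0, 7, 0],
    [0, 0, 9, 0],
    [0, 0, 11, 0],
    [0, 0, 13, 0],
    [0, 0, 15, 0],
    [0, 0, 17, 0],
    [0, 0, 19, 0],
    [0, 0, 20, 0],
    [0, 0, 20, 0],
  ],
)

```text
time: 5.45
ee_pos: [0.4833, 0.1782, 0.2554]
tcp_rot: [-179.9, -0.1, -18.6]
wrist_force: [0.8, -0.2, -1.9]
opening: 0.0354
grasp_force: 37.8
```

Request:
servo_tool(
  moves=[
    [0.3, -1.5, 0, -0.02],
    [0.6, -3.5, 0, -0.05],
    [1, -6, 0, -0.08],
    [1.6, -8.6, 0, -0.1],
    [2.1, -11.2, 0, -0.13],
    [2.6, -13.8, 0, -0.15],
    [3.1, -16.4, 0, -0.18],
    [3.6, -19, 0, -0.2],
    [4.1, -21.6, 0, -0.23],
    [4.6, -24.2, 0, -0.25],
    [5.1, -26.8, 0, -0.28],
    [5.6, -29.4, 0, -0.31],
    [6.1, -32, 0, -0.33],
    [6.5, -34, 0, -0.35],
    [6.8, -35.6, 0, -0.37],
    [7, -36.4, 0, -0.375],
    [7, -36.7, 0, -0.375],
    [7, -36.7, 0, -0.375],
    [7, -36.7, 0, -0.375],
    [7, -36.7, 0, -0.375],
  ],
)

```text
time: 7.12
ee_pos: [0.5528, -0.1879, 0.2533]
tcp_rot: [-180.0, 0.0, -40.0]
wrist_force: [0.6, -0.1, -2.9]
opening: 0.0361
grasp_force: 37.8
```

```bash
python3 -c "
from h import *
o=get_obs();print(o['q'],o['ee_pos'],o['tcp_rot'],o['wrist_force'],o['torque'],o['opening'],o['grasp_force'])
a=save('top','pics/t2.png');b=save('side','pics/s2.png')
P=[.5533,-.189,.2]
p=proj('top',[P])[0].astype(int);q=proj('side',[P])[0].astype(int);print(p,q)
c=lambda im,p:cv2.resize(im[p[1]-35:p[1]+55,p[0]-40:p[0]+40],None,fx=5,fy=5.,interpolation=cv2.INTER_CUBIC)
cv2.imwrite('pics/m4.png',cv2.convertScaleAbs(np.hstack([c(a,p),c(b,q)])[:,:,::-1],alpha=1.4))"
```

```text
[-1.87820050e+01  1.03534863e+01  1.85087246e+01  9.81641807e+01
  1.01533825e-02 -1.58782622e+02] [ 0.55279183 -0.18793863  0.25328945] [-1.79993771e+02  1.20108280e-02 -3.99993833e+01] [ 0.60309573 -0.12005451 -2.91318015] [0.02465842 0.0077585  0.02409505] 0.0360547981483604 37.75725960731506
[378 174] [364 202]
```

View pics/m4.png

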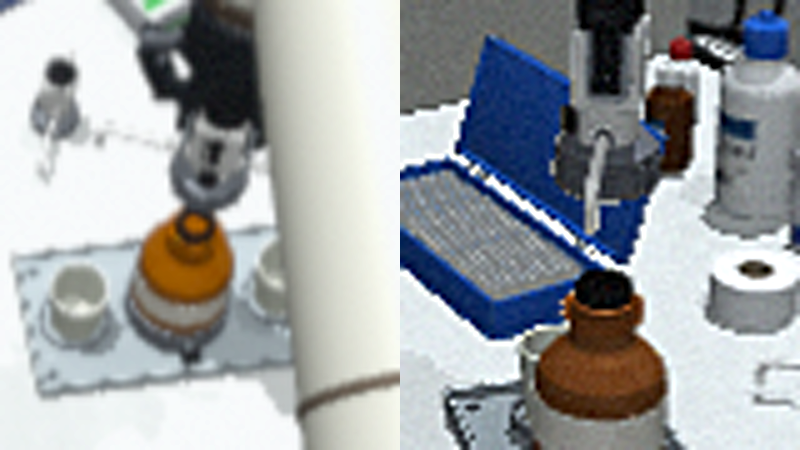

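```bash
python3 -c "
from h import *
ims={'top':cv2.imread('pics/t2.png')[:,:,::-1],'side':cv2.imread('pics/s2.png')[:,:,::-1]}
for n in ims:
  for zz in (.203,.209,.215):
    xy=[.5528,-.1879];p,q=proj(n,[[*xy,zz],[*xy,zz+.01]]);d=(q-p)/np.linalg.norm(q-p);d=np.array([-d[1],d[0]])
    s=np.arange(-15,15.1,1)
    v=cv2.remap(ims[n].astype(np.float32),(p[0]+s*d[0]).astype(np.float32)[None],(p[1]+s*d[1]).astype(np.float32)[None],cv2.INTER_LINEAR)[0]
    z=np.linalg.norm(np.array([*xy,zz])-ray(n,*p)[0]);print(n,zz,p.round(1),d.round(2),'half px',cal(n)[0][0,0]*.027/z)
    print(np.c_[s,v].astype(int).T[[0,1,3]].tolist())
"
```

```text
top 0.203 [378.8 173.9] [0.97 0.23] half px 7.572735516535904
[[-15, -14, -13, -12, -11, -10, -9, -8, -7, -6, -5, -4, -3, -2, -1, 0, 1, 2, 3, 4, 5, 6, 7, 8, 9, 10, 11, 12, 13, 14, 15], [176, 177, 176, 176, 176, 176, 174, 151, 79, 67, 66, 67, 70, 63, 34, 22, 23, 47, 82, 80, 70, 67, 71, 108, 158, 175, 176, 174, 151, 116, 101], [179, 179, 179, 179, 179, 178, 176, 154, 84, 75, 75, 76, 78, 67, 37, 25, 25, 50, 85, 86, 79, 76, 78, 113, 161, 177, 179, 176, 153, 114, 97]]
top 0.209 [379. 173.] [0.97 0.23] half px 7.594030624789044
[[-15, -14, -13, -12, -11, -10, -9, -8, -7, -6, -5, -4, -3, -2, -1, 0, 1, 2, 3, 4, 5, 6, 7, 8, 9, 10, 11, 12, 13, 14, 15], [176, 176, 177, 176, 176, 176, 175, 149, 86, 68, 67, 69, 76, 76, 50, 43, 41, 64, 99, 87, 73, 68, 71, 102, 159, 175, 176, 173, 136, 106, 102], [179, 179, 179, 179, 179, 178, 177, 152, 92, 76, 74, 78, 81, 78, 51, 45, 43, 66, 99, 90, 79, 76, 79, 108, 161, 177, 178, 175, 137, 103, 98]]
top 0.215 [379.2 172.2] [0.97 0.23] half px 7.615422757658705
[[-15, -14, -13, -12, -11, -10, -9, -8, -7, -6, -5, -4, -3, -2, -1, 0, 1, 2, 3, 4, 5, 6, 7, 8, 9, 10, 11
[... 921 characters left out ...]
 13, 14, 15], [8, 8, 6, 11, 51, 77, 27, 30, 36, 34, 33, 35, 68, 114, 101, 63, 35, 37, 36, 35, 37, 39, 47, 46, 36, 43, 28, 19, 24, 26, 24], [67, 68, 68, 71, 85, 76, 29, 34, 41, 39, 38, 42, 72, 117, 105, 69, 42, 43, 44, 43, 43, 42, 52, 53, 40, 47, 24, 2, 3, 5, 9]]
side 0.215 [364.4 197.6] [1.   0.03] half px 10.399285151676702
[[-15, -14, -13, -12, -11, -10, -9, -8, -7, -6, -5, -4, -3, -2, -1, 0, 1, 2, 3, 4, 5, 6, 7, 8, 9, 10, 11, 12, 13, 14, 15], [8, 10, 9, 11, 11, 17, 33, 34, 40, 41, 40, 42, 50, 86, 112, 78, 42, 44, 46, 45, 47, 69, 88, 64, 41, 44, 49, 37, 30, 33, 25], [70, 72, 72, 73, 77, 56, 32, 40, 46, 48, 48, 48, 55, 89, 114, 83, 49, 53, 56, 53, 55, 82, 102, 75, 49, 50, 51, 22, 4, 12, 8]]
```

```bash
python3 -c "
from h import *
A=[];b=[]
for n,o in(('top',.36),('side',.8)):
    P=np.array([.5528,-.1879,.209]);p,q,x,y=proj(n,[P,P+[0,0,.01],P+[.001,0,0],P+[0,.001,0]]);d=(q-p)/np.linalg.norm(q-p);d=np.array([-d[1],d[0]])
    A.append([(x-p)@d,(y-p)@d]);b.append(o)
print(A);print('mm',np.linalg.solve(A,b))
ims={'top':cv2.imread('pics/t2.png')[:,:,::-1],'side':cv2.imread('pics/s2.png')[:,:,::-1]}
for t in(25,35):print(axis(ims,[.5533,-.1888],np.arange(.085,.109,.004),amber,16,t,verb=False))
"
```

```text
[[np.float64(-0.17923768088016356), np.float64(-0.22144270970255697)], [np.float64(0.31751260169100104), np.float64(-0.221899348356761)]]
mm [ 0.88360504 -2.34090036]
[ 0.55349234 -0.18891764]
[ 0.55347556 -0.18894408]
```

Request:
servo_tool(
  moves=[
    [0, 0.1, -1, 0],
    [0, 0.12, -3, 0],
    [0, 0.12, -4.5, 0],
    [0, 0.12, -5.5, 0],
    [0, 0.12, -5.8, 0],
    [0, 0.12, -6, 0],
    [0, 0.12, -6, 0],
    [0, 0.12, -6, 0],
  ],
  force=22,
)

```text
time: 7.88
ee_pos: [0.5532, -0.1877, 0.1942]
tcp_rot: [-180.0, -0.1, -40.1]
wrist_force: [0.1, -0.2, -1.6]
opening: 0.0357
grasp_force: 37.7
```

Request:
servo_tool(
  moves=[
    [0, 0, -0.1, 0],
    [0, 0, -0.2, 0],
    [0, 0, -0.3, 0],
    [0, 0, -0.4, 0],
    [0, 0, -0.5, 0],
    [0, 0, -0.5, 0],
  ],
)

```text
time: 8.38
ee_pos: [0.5528, -0.1877, 0.188]
tcp_rot: [180.0, 0.0, -40.1]
wrist_force: [-0.2, 0.0, -2.0]
opening: 0.0355
grasp_force: 37.7
```

Request:
servo_tool(
  moves=[
    [0, 0, -0.1, 0],
    [0, 0, -0.2, 0],
    [0, 0, -0.3, 0],
    [0, 0, -0.3, 0],
  ],
)

```text
time: 8.72
ee_pos: [0.5528, -0.1877, 0.185]
tcp_rot: [180.0, 0.0, -40.1]
wrist_force: [0.9, -0.2, -1.9]
opening: 0.0361
grasp_force: 37.7
```

Request:
servo_tool(
  moves=[
    [0, 0, -0.05, 0],
    [0, 0, -0.1, 0],
    [0, 0, -0.15, 0],
    [0, 0, -0.2, 0],
    [0, 0, -0.2, 0],
  ],
)

```text
time: 9.13
ee_pos: [0.5529, -0.1877, 0.1832]
tcp_rot: [180.0, 0.0, -40.1]
wrist_force: [0.1, -0.2, -2.3]
opening: 0.0359
grasp_force: 37.7
```

Request:
servo_tool(
  moves=[
    [0, 0, -0.05, 0],
    [0, 0, -0.1, 0],
    [0, 0, -0.15, 0],
    [0, 0, -0.15, 0],
  ],
)

```text
time: 9.47
ee_pos: [0.5529, -0.1877, 0.1817]
tcp_rot: [180.0, 0.0, -40.1]
wrist_force: [-0.1, 0.1, -1.8]
opening: 0.0361
grasp_force: 37.7
```

Request:
servo_tool(
  moves=[
    [0, 0, -0.05, 0],
    [0, 0, -0.1, 0],
    [0, 0, -0.1, 0],
  ],
)

```text
time: 9.72
ee_pos: [0.5528, -0.1877, 0.1807]
tcp_rot: [180.0, 0.0, -40.1]
wrist_force: [0.1, 0.2, -2.9]
opening: 0.0356
grasp_force: 37.7
```

Request:
servo_tool(
  moves=[
    [0, 0, -0.05, 0],
    [0, 0, -0.1, 0],
    [0, 0, -0.1, 0],
  ],
)

```text
time: 9.97
ee_pos: [0.5528, -0.1877, 0.1797]
tcp_rot: [180.0, 0.0, -40.1]
wrist_force: [0.0, 0.1, -2.3]
opening: 0.0358
grasp_force: 37.7
```

Request:
servo_tool(
  moves=[
    [0, 0, -0.05, 0],
    [0, 0, -0.1, 0],
    [0, 0, -0.1, 0],
  ],
)

```text
time: 10.22
ee_pos: [0.5529, -0.1877, 0.1787]
tcp_rot: [180.0, 0.0, -40.1]
wrist_force: [-0.1, -0.7, -3.2]
opening: 0.0358
grasp_force: 37.7
```

Request:
servo_tool(
  moves=[
    [0, 0, -0.05, 0],
    [0, 0, -0.05, 0],
  ],
)

```text
time: 10.38
ee_pos: [0.5529, -0.1877, 0.1782]
tcp_rot: [180.0, 0.0, -40.1]
wrist_force: [-0.5, -0.3, -2.0]
opening: 0.0358
grasp_force: 37.7
```

Request:
servo_tool(
  moves=[
    [0, 0, -0.05, 0],
    [0, 0, -0.05, 0],
  ],
)

```text
time: 10.55
ee_pos: [0.5529, -0.1877, 0.1777]
tcp_rot: [180.0, 0.0, -40.1]
wrist_force: [-0.2, 0.3, -2.3]
opening: 0.0354
grasp_force: 37.7
```

Request:
servo_tool(
  moves=[
    [0, 0, -0.05, 0],
    [0, 0, -0.05, 0],
  ],
)

```text
time: 10.72
ee_pos: [0.5529, -0.1877, 0.1772]
tcp_rot: [180.0, 0.0, -40.1]
wrist_force: [0.7, 0.3, -2.0]
opening: 0.0357
grasp_force: 37.7
```

Request:
servo_tool(
  moves=[
    [0, 0, -0.05, 0],
    [0, 0, -0.05, 0],
  ],
)

```text
time: 10.88
ee_pos: [0.5529, -0.1877, 0.1771]
tcp_rot: [-180.0, -0.0, -40.1]
wrist_force: [0.5, -0.6, -0.1]
opening: 0.0356
grasp_force: 37.6
```

Request:
servo_tool(
  moves=[
    [0, 0, -0.05, 0],
    [0, 0, -0.05, 0],
  ],
)

```text
time: 11.05
ee_pos: [0.553, -0.1877, 0.1769]
tcp_rot: [-180.0, -0.0, -40.1]
wrist_force: [-0.7, 0.4, 4.9]
opening: 0.0356
grasp_force: 37.6
```

Request:
servo_tool(
  moves=[
    [0, 0, 0.04, 0],
    [0.01, 0, 0.03, -0.05],
    [0.01, 0.01, 0.02, -0.1],
    [0.01, 0.01, 0.01, -0.15],
    [0.02, 0.01, 0.01, -0.2],
    [0.02, 0.02, 0, -0.25],
    [0.03, 0.02, -0.01, -0.3],
    [0.03, 0.02, -0.02, -0.35],
    [0.03, 0.02, -0.02, -0.35],
  ],
)

```text
time: 11.8
ee_pos: [0.5535, -0.188, 0.1766]
tcp_rot: [-180.0, -0.1, -60.3]
wrist_force: [-0.9, -1.5, 4.0]
opening: 0.0357
grasp_force: 37.5
```

```bash
cat > o.py <<'E'
from h import *
o=get_obs()
for k in('time','ee_pos','tcp_rot','wrist_force','torque','opening'):print(k,np.round(o[k],4))
print('q6',o['q'][5])
E
python3 o.py
```

```text
time 11.8
ee_pos [ 0.5535 -0.188   0.1766]
tcp_rot [-1.799814e+02 -8.330000e-02 -6.026540e+01]
wrist_force [-0.8978 -1.4572  4.0306]
torque [-0.5383  0.0782  0.0827]
opening 0.0357
q6 -138.47270615157336
```

Request:
servo_tool(
  moves=[
    [-0.01, -0.03, 0.03, 0],
    [-0.01, -0.03, 0.02, -0.05],
    [-0.01, -0.03, 0.01, -0.1],
    [0, -0.02, 0.0, -0.15],
    [0, -0.02, 0, -0.2],
    [0, -0.02, -0.01, -0.25],
    [0, -0.02, -0.02, -0.3],
    [0, -0.02, -0.03, -0.35],
    [0, -0.02, -0.03, -0.35],
  ],
)

```text
time: 12.55
ee_pos: [0.5531, -0.1878, 0.1761]
tcp_rot: [180.0, -0.0, -80.2]
wrist_force: [-1.6, -1.6, 5.0]
opening: 0.0358
grasp_force: 36.5
```

```bash
python3 o.py
```

```text
time 12.55
ee_pos [ 0.5531 -0.1878  0.1761]
tcp_rot [ 1.799986e+02 -2.140000e-02 -8.021960e+01]
wrist_force [-1.6009 -1.6298  4.9945]
torque [-0.4594  0.378   0.0109]
opening 0.0358
q6 -118.52997023446481
```

Request:
servo_tool(
  moves=[
    [-0.02, -0.02, 0.03, 0],
    [-0.02, -0.02, 0.02, -0.05],
    [-0.02, -0.02, 0.01, -0.1],
    [-0.02, -0.02, 0, -0.15],
    [-0.02, -0.02, -0.01, -0.2],
    [-0.02, -0.02, -0.02, -0.25],
    [-0.02, -0.02, -0.02, -0.3],
    [-0.02, -0.02, -0.03, -0.35],
    [-0.02, -0.02, -0.03, -0.4],
    [-0.02, -0.02, -0.04, -0.45],
    [-0.02, -0.02, -0.05, -0.5],
    [-0.02, -0.02, -0.05, -0.5],
  ],
)

```text
time: 13.55
ee_pos: [0.5526, -0.1877, 0.1753]
tcp_rot: [180.0, 0.0, -108.8]
wrist_force: [-3.3, -0.3, 3.6]
opening: 0.0357
grasp_force: 35.3
```

```bash
python3 o.py
```

```text
time 13.55
ee_pos [ 0.5526 -0.1877  0.1753]
tcp_rot [ 1.799535e+02  9.400000e-03 -1.088197e+02]
wrist_force [-3.2545 -0.2763  3.5833]
torque [0.0127 0.8122 0.0111]
opening 0.0357
q6 -89.94581876161931
```

Request:
servo_tool(
  moves=[
    [-0.06, 0, 0.03, 0],
    [-0.06, 0, 0.06, 0],
    [-0.06, 0, 0.06, 0],
  ],
)

```text
time: 13.8
ee_pos: [0.5524, -0.1877, 0.1754]
tcp_rot: [180.0, 0.0, -108.7]
wrist_force: [0.5, -0.1, -0.6]
opening: 0.0359
grasp_force: 35.5
```

Request:
servo_tool(
  moves=[
    [0, 0, 0.05, 0],
    [0, 0, 0.05, 0],
  ],
)

```text
time: 13.97
ee_pos: [0.5523, -0.1877, 0.1759]
tcp_rot: [179.9, 0.0, -108.8]
wrist_force: [0.4, 0.6, -2.7]
opening: 0.0359
grasp_force: 35.3
```

Request:
servo_tool(
  moves=[
    [0, 0, 0.05, 0],
    [0, 0, 0.05, 0],
  ],
)

```text
time: 14.13
ee_pos: [0.5523, -0.1877, 0.1762]
tcp_rot: [179.9, 0.0, -108.8]
wrist_force: [0.7, 1.2, -4.8]
opening: 0.0357
grasp_force: 34.8
```

Request:
servo_tool(
  moves=[
    [0, 0, -0.06, 0],
    [0, 0, -0.07, -0.05],
    [-0.01, 0, -0.08, -0.1],
    [-0.01, 0, -0.08, -0.15],
    [-0.01, 0.01, -0.09, -0.2],
    [-0.02, 0.01, -0.1, -0.25],
    [-0.02, 0.01, -0.1, -0.3],
    [-0.02, 0.01, -0.11, -0.35],
  ],
)

```text
time: 14.8
ee_pos: [0.5519, -0.1875, 0.1756]
tcp_rot: [179.9, 0.0, -129.0]
wrist_force: [-1.3, 1.6, -3.1]
opening: 0.0356
grasp_force: 34.9
```

```bash
python3 o.py
```

```text
time 14.8
ee_pos [ 0.5519 -0.1875  0.1756]
tcp_rot [ 1.799443e+02  8.700000e-03 -1.290033e+02]
wrist_force [-1.3488  1.5628 -3.137 ]
torque [0.561  0.2849 0.0168]
opening 0.0356
q6 -69.769723642697
```

Request:
servo_tool(
  moves=[
    [-0.01, 0.01, -0.01, -0.05],
    [-0.01, 0.01, -0.02, -0.1],
    [-0.01, 0.01, -0.02, -0.15],
    [-0.01, 0.02, -0.03, -0.2],
    [-0.02, 0.02, -0.04, -0.25],
    [-0.02, 0.02, -0.04, -0.3],
    [-0.02, 0.02, -0.05, -0.35],
  ],
)

```text
time: 15.38
ee_pos: [0.5516, -0.187, 0.1753]
tcp_rot: [179.9, 0.0, -149.0]
wrist_force: [-1.6, 3.2, -1.3]
opening: 0.0353
grasp_force: 34.3
```

```bash
python3 o.py
```

```text
time 15.3833
ee_pos [ 0.5516 -0.187   0.1753]
tcp_rot [ 1.799211e+02  2.600000e-03 -1.490443e+02]
wrist_force [-1.5873  3.1958 -1.259 ]
torque [0.9572 0.4512 0.1547]
opening 0.0353
q6 -49.70939004148264
```

Request:
servo_tool(
  moves=[
    [-0.02, 0.03, 0, 0],
    [-0.03, 0.06, 0, 0],
    [-0.03, 0.06, 0, 0],
  ],
)

```text
time: 15.63
ee_pos: [0.5516, -0.1869, 0.1753]
tcp_rot: [180.0, -0.0, -148.8]
wrist_force: [-0.6, 2.3, -2.4]
opening: 0.0357
grasp_force: 34.2
```

```bash
python3 o.py
```

```text
time 15.6333
ee_pos [ 0.5516 -0.1869  0.1753]
tcp_rot [ 1.799941e+02 -1.700000e-03 -1.488434e+02]
wrist_force [-0.5877  2.3221 -2.4334]
torque [ 0.5479  0.244  -0.1179]
opening 0.0357
q6 -49.87609696260414
```

Request:
servo_tool(
  moves=[
    [0, 0, 0.05, 0],
    [0, 0, 0.05, 0],
  ],
)

```text
time: 15.8
ee_pos: [0.5516, -0.1869, 0.1753]
tcp_rot: [180.0, -0.0, -148.9]
wrist_force: [-0.2, 1.3, -5.3]
opening: 0.0357
grasp_force: 33.9
```

Request:
servo_tool(
  moves=[
    [0, 0, -0.05, 0],
    [0, 0, -0.1, 0],
    [0, 0, -0.1, 0],
  ],
)

```text
time: 16.05
ee_pos: [0.5516, -0.1869, 0.1752]
tcp_rot: [-180.0, 0.0, -148.9]
wrist_force: [-1.8, 2.9, 0.4]
opening: 0.0357
grasp_force: 34.4
```

Request:
servo_tool(
  moves=[
    [0, 0, 0.04, -0.05],
    [-0.01, 0.01, 0.03, -0.1],
    [-0.01, 0.01, 0.03, -0.15],
    [-0.01, 0.02, 0.02, -0.2],
    [-0.01, 0.02, 0.02, -0.25],
  ],
)

```text
time: 16.47
ee_pos: [0.5517, -0.1866, 0.1751]
tcp_rot: [180.0, 0.0, -163.4]
wrist_force: [-0.3, 3.7, -2.5]
opening: 0.0355
grasp_force: 33.9
```

```bash
python3 o.py
```

```text
time 16.4667
ee_pos [ 0.5517 -0.1866  0.1751]
tcp_rot [ 1.799810e+02  3.140000e-02 -1.633681e+02]
wrist_force [-0.293   3.663  -2.5018]
torque [1.0233 0.0656 0.178 ]
opening 0.0355
q6 -35.3301798236243
```

Request:
servo_tool(
  moves=[
    [0, 0, 0.05, 0],
    [0, 0, 0.05, 0],
  ],
)

```text
time: 16.63
ee_pos: [0.5517, -0.1866, 0.1752]
tcp_rot: [180.0, 0.0, -163.2]
wrist_force: [0.7, 3.0, -5.2]
opening: 0.0358
grasp_force: 33.4
```

Request:
servo_tool(
  moves=[
    [0, 0, -0.05, 0],
    [0, 0, -0.1, 0],
    [0, 0, -0.1, 0],
  ],
)

```text
time: 16.88
ee_pos: [0.5517, -0.1867, 0.175]
tcp_rot: [-180.0, 0.0, -163.2]
wrist_force: [-0.2, 3.3, 0.4]
opening: 0.0355
grasp_force: 34.2
```

```bash
python3 o.py
```

```text
time 16.8833
ee_pos [ 0.5517 -0.1867  0.175 ]
tcp_rot [-1.799917e+02  4.630000e-02 -1.632082e+02]
wrist_force [-0.2395  3.2776  0.4068]
torque [1.2545 0.1902 0.0398]
opening 0.0355
q6 -35.49452654472277
```

No play left (0.2 mm over a 1 mm push/pull) and 0.18 N m to turn, so it bears on the seal. I'll turn the remaining 33° to face the jars.

Request:
servo_tool(
  moves=[
    [0, 0.03, 0.04, -0.05],
    [0, 0.04, 0.03, -0.1],
    [0, 0.05, 0.03, -0.15],
    [0, 0.06, 0.02, -0.2],
    [0.01, 0.06, 0.02, -0.25],
    [0.01, 0.07, 0.01, -0.3],
    [0.01, 0.07, 0, -0.35],
    [0.01, 0.07, 0, -0.4],
    [0.01, 0.08, -0.01, -0.45],
    [0.01, 0.08, -0.02, -0.5],
    [0.01, 0.08, -0.02, -0.55],
    [0.01, 0.08, -0.03, -0.575],
    [0.01, 0.08, -0.03, -0.575],
  ],
)

```text
time: 17.97
ee_pos: [0.552, -0.1858, 0.1744]
tcp_rot: [180.0, 0.0, 163.8]
wrist_force: [2.9, 3.8, -2.2]
opening: 0.036
grasp_force: 33.7
```

```bash
python3 o.py; python3 -c "
from h import *
a=save('top','pics/t3.png');b=save('side','pics/s3.png')
c=lambda im,p:cv2.resize(im[p[1]-45:p[1]+45,p[0]-40:p[0]+40],None,fx=5,fy=5.,interpolation=cv2.INTER_CUBIC)
cv2.imwrite('pics/m5.png',cv2.convertScaleAbs(np.hstack([c(a,(376,190)),c(b,(364,230))])[:,:,::-1],alpha=1.4))"
```

```text
time 17.9667
ee_pos [ 0.552  -0.1858  0.1744]
tcp_rot [1.799671e+02 4.380000e-02 1.637827e+02]
wrist_force [ 2.9445  3.7969 -2.202 ]
torque [ 1.3133 -0.3861  0.0652]
opening 0.036
q6 -2.39787128035652
```

View pics/m5.png

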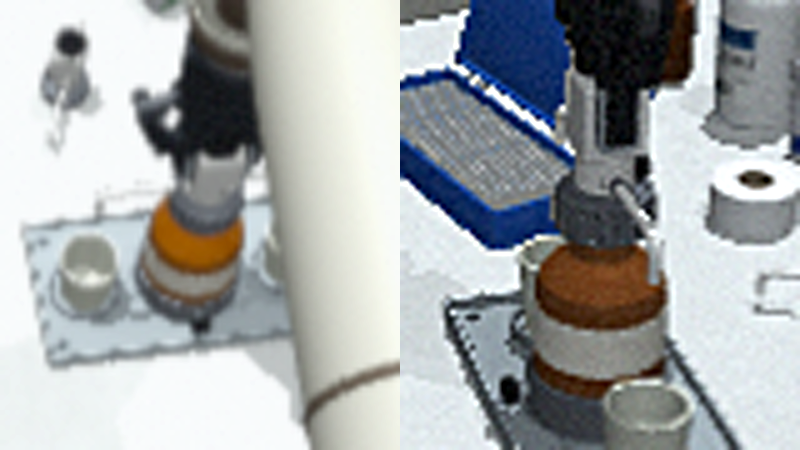

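The dispenser sits on the neck. One spout end is at side (375,240.6), the other bend is at top ~(356,185). I'll check both against the jars' projected middles.

```bash
python3 -c "
from h import *
c=np.array([.5533,-.189])
for a in(-102,-106,-110):
  u=np.array([np.cos(np.radians(a)),np.sin(np.radians(a))])*.08
  print(a,'near',proj('side',[[*(c+u),.129],[*(c+u),.154]]).round(1).tolist(),'far',proj('top',[[*(c-u),.129],[*(c-u),.154]]).round(1).tolist(),'jars', proj('side',[[*(c+u),.058]]).round(1).tolist(),proj('top',[[*(c-u),.058],[*(c+u),.058]]).round(1).tolist())
"
```

```text
-102 near [[376.1, 241.6], [376.5, 232.9]] far [[355.4, 187.9], [356.0, 184.5]] jars [[374.9, 265.4]] [[353.9, 197.1], [394.5, 189.5]]
-106 near [[374.0, 241.9], [374.4, 233.2]] far [[355.1, 186.6], [355.6, 183.2]] jars [[372.9, 265.7]] [[353.5, 195.8], [394.9, 190.8]]
-110 near [[371.8, 242.2], [372.2, 233.4]] far [[354.9, 185.3], [355.4, 181.9]] jars [[370.8, 266.0]] [[353.3, 194.5], [395.2, 192.1]]
```

Spout tip and jar middles agree to within about 2°. Releasing and retreating.

Request:
servo_tool(
  moves=[
    [0.03, 0.04, 0, 0],
    [0.03, 0.04, 0, 0],
  ],
)

```text
time: 18.23
ee_pos: [0.5521, -0.1857, 0.1744]
tcp_rot: [-180.0, 0.0, 163.8]
wrist_force: [0.8, 4.3, -0.4]
opening: 0.0352
grasp_force: 33.9
```

Request:
servo_tool(
  moves=[
    [0, 0, 0, 0],
    [0, 0, 0, 0],
    [0, 0, 0, 0],
    [0, 0, 0, 0],
    [0, 0, 0, 0],
    [0, 0, 0, 0],
    [0, 0, 0, 0],
    [0, 0, 0, 0],
  ],
  claw=0,
)

```text
time: 18.9
ee_pos: [0.552, -0.1856, 0.1742]
tcp_rot: [-180.0, 0.0, 163.8]
wrist_force: [0.1, 0.4, 0.8]
opening: 0.0854
grasp_force: 0.0
```

Request:
servo_tool(
  moves=[
    [0, 0, 1, 0],
    [0, 0, 2, 0],
    [0, 0, 4, 0],
    [0, 0, 6, 0],
    [0, 0, 8, 0],
    [0, 0, 10, 0],
    [0, 0, 12, 0],
    [-2, 2, 13, 0],
    [-5, 5, 13, 0],
    [-8, 8, 13, 0],
    [-10, 11, 13, 0],
    [-12, 14, 13, 0],
    [-14, 17, 13, 0],
    [-14, 18, 13, 0],
    [-14, 18, 13, 0],
  ],
)

```text
time: 20.15
ee_pos: [0.4114, -0.0039, 0.3061]
tcp_rot: [179.9, 0.2, 164.0]
wrist_force: [0.1, 0.7, 0.7]
opening: 0.0854
grasp_force: 0.0
```

```bash
python3 o.py; python3 -c "
from h import *
a=save('top','pics/t4.png');b=save('side','pics/s4.png')
c=lambda im,p:cv2.resize(im[p[1]-45:p[1]+45,p[0]-40:p[0]+40],None,fx=5,fy=5.,interpolation=cv2.INTER_CUBIC)
cv2.imwrite('pics/m6.png',cv2.convertScaleAbs(np.hstack([c(a,(376,190)),c(b,(364,230))])[:,:,::-1],alpha=1.4))"
```

```text
time 20.15
ee_pos [ 0.4114 -0.0039  0.3061]
tcp_rot [1.799335e+02 1.798000e-01 1.639606e+02]
wrist_force [0.0783 0.686  0.6708]
torque [ 0.0167  0.0269 -0.0042]
opening 0.0854
q6 15.48961804986309
```

View pics/m6.png

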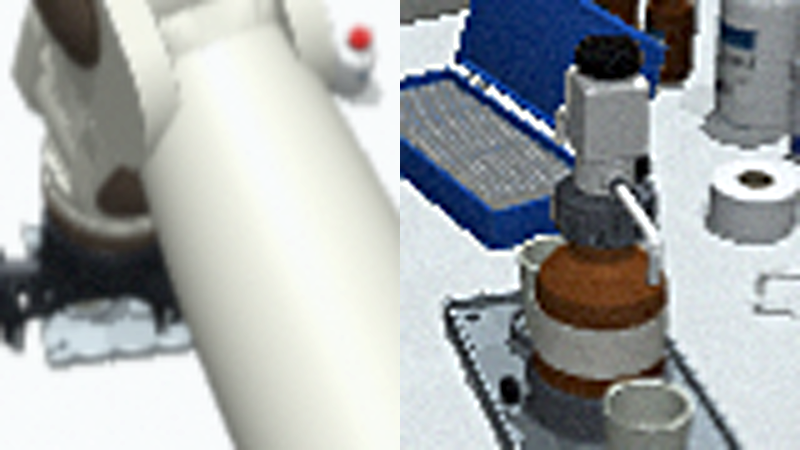

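The dispenser stands upright on the neck, with its spout tip unmoved at side (375,240.6) and the near jar below at (374,265.6). The gripper is clear.

```bash
python3 -c "
from workcell import *
print(job_done())"
```

```text
the job is handed in; nothing more can be done
None
```

I screwed the largest dispenser onto the amber bottle until it bore on the seal, turned it on about 47° past where I first felt it bear so the spouts face the jars, let go, and handed the job in at about 20 s. The final side view shows it upright with the near spout over its jar, but the arm hid the far jar and spout in the last top view, and no verdict was returned.

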